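# Unlatch and slide open the filter cover of a lab bench module

### The arm

A 6-joint arm with a two-finger parallel gripper is mounted at the origin on the work surface. World frame = base frame: x ahead of the robot, y to its left, z up, the work surface at z = 0. Lengths are in m, angles in rad, forces in N, time in s.
With the tool pointing down it reaches from about 0.325 to 0.85 m from the base axis. Payload 15.5 kg.
Tool frame: the origin (TCP) lies between the finger pads; the fingertips stand 11 mm ahead of it and the grasp point (between the pads) lies 8 mm behind it; z points along the fingers, y is the line along which they close (so a half turn about z gives the same grasp; the last joint's range is limited). The gripper opens to 91 mm and grips with 3 to 60 N. Pads are 32 mm wide; open, the fingers measure 118 mm over their backs; the gripper's body (76 mm by 178 mm) begins 60 mm behind the grasp point.
Start: joints at [1.032, 0.494, 1.345, -0, 1.302, -0.096], TCP at [0.268, 0.565, 0.203] pointing down, gripper open.
Joint ranges: [-2.91, 2.91], [-0.82, 2.16], [0.22, 2.67], [-1.22, 4.37], [0.12, 2.79], [-3.08, 3.08]. Speed limits (rad/s): [1.89, 1.89, 2.57, 3.01, 3.01, 3.01].

### API

Orientations are given as [roll, pitch, yaw] about the fixed x, y, z axes, in that order (R = Rz(yaw) Ry(pitch) Rx(roll)).
In Python, from plant import r gives the robot as it stands.
- The arm moves only by the tool jog_arm, never from a script. Its argument "motion" is a list of rows, each a list of 3 entries, a list of its own where there are three numbers: the shift along the world's x, y, z in cm, then the turn, a rotation vector about the world's x, y, z in degrees, then the opening, from 0 (shut) to 1 (fully open). In form: [[[x, y, z], [rx, ry, rz], grip], ...]. A call has 1 to 12 rows; each row is the pose to reach, as a shift and turn from the pose commanded when the call began; what a row does not reach only later rows make up. A row lasts 1/10 s, in which the tool goes at most 50 mm and 8.59 degrees, less where a joint would pass 70% of its speed; a pose out of reach is approached as far as the arm can. A call with a gripper value outside its range is refused whole. The fingers move at their own pace and stop on an object; "newtons" is the grip in N (left out, the last holds). Time passes only in rows, so rows that repeat a pose let the fingers close. It gives the time, the measured TCP pose, the force, the opening and the grip force at its end, in the units of the state.
- r.read_state(): the state, without advancing time (a new reading comes with each control period).
- r.get_image(name): name is "scene" or "top" or "wrist"; returns the picture (400x640x3 uint8, red, green, blue); there is no depth.
- r.camera_info(name): a dict with "fx", "fy", "cx", "cy" (pixels), "R" (3x3) and "t" (3): a world point X has camera coordinates R X + t; the wrist camera has in their place "tool_from_camera" (4x4, takes a point from camera to tool coordinates, whose origin is the TCP and whose axes are the flange's). Camera axes: x right, y down, z forward; pixel columns grow to the right and rows downward; lengths in m; the calibration is good to about 2 mm. A picture is of the moment at which its call begins: read the wrist's pose just before it. camera_info takes no time and is no camera call.
- r.finish_job(): hands the job in; it is judged then, once.
Trained networks look in the newest picture that a camera, given by its name, has taken for a name from the list of things; names that differ only in an ending like _2 or _b are one class to them, and where a whole thing is asked for, a point or a joint stands for the part that bears it (a point fixed in the world has none). Each returns a list of dicts, best first, with "score" (0 to 1); they miss things now and then, are a little off and sometimes report something else, mostly with a low value. They report only what shows in the picture. A call takes as long as a camera call. They do not tell look-alikes from the thing itself.
- r.search_frame(camera, label): "location" ([x, y, z] in m, in world coordinates, good to about 4 mm: the middle of the surface that is visible of it).
The state is a dict: "time_s": time; "joint_positions": joint angles; "qvel": joint speeds; "effort": joint torques, N m; "tcp_pos": TCP position; "ee_rot": TCP orientation; "force": force on the tool from outside, world axes, zero at the start; "moment": the same for the moment, N m; "finger_gap": finger opening in m; "finger_force": force on a finger pad.
Only numpy, scipy, OpenCV 4.12 (cv2) and the standard library are available. Lean on these libraries where they do the work, as an engineer would, in place of code of your own. Each camera call takes 0.05 s, during which the arm holds its last target. There are 200 camera calls.

### The job

The filter in the low white module on the lab bench is due for inspection. Press the orange snap tab all the way in, then push the blue cover off the filter bay and along its guides onto the module's ledge, until the whole filter opening is uncovered. Only press and push: do not lift or tip the cover, and leave the jar, the tube rack and the tip box where they stand.

Things in the scene. Friction and masses are not known exactly. Their poses are not given: they have to be found in the camera images.
- module: Low white filter module fixed to the bench, 140 (its x) x 290 (its y) x 62 mm tall. Origin: centre of its underside, z up. Filter bay at its -y end, empty grey ledge at its +y end; the cover slides to +y on two rails, tops 56 mm above the bench, between side guides at x = -51.5 and +51.5 mm, tops at 62 mm. Low end walls (tops 62 mm) stop the cover: inner faces at y = -137 and +130 mm.
- opening (a point): Centre of the filter opening in the module, level with the rail tops (module frame 0, -72.5, 56 mm), yellow pleats below it. The opening spans y = -125 to -20 mm in the module's frame. It and the ledge's channel are 80 mm wide in x between the rails; the channel floor is 50 mm above the bench.
- cover: Loose flat blue cover, 100 (x) x 116 (y) x 6 mm, 0.1 to 0.2 kg, light friction, on the rails. Origin: centre of its underside; axes parallel to the module's. Its origin starts near y = -75 mm in the module's frame; the opening is fully clear once it passes y = +38 mm; the end wall stops it at +72 mm.
- rib (a point): Centre of the top of the white push rib fixed on the cover. Rib: 60 mm (x) long, 12 mm (y) thick, top 17 mm above the cover's upper face (23 mm above its underside), centred at x = 0, y = -20 mm in the cover's frame, leaving 32 mm of flat cover behind it on the -y side. Axes as the cover's.
- catch_tab (a joint): Press depth of the orange snap tab in m: about 0 standing up (blocks the cover), 0.010 fully in. It moves straight down, takes about 4 N to move, stops firmly at 10 mm and stays in when let go.
- tab_top (a point): Centre of the upper face of the orange snap tab, 40 (x) x 36 (y) mm, in the channel just beyond the cover's +y edge, at x = 0, y = +5 mm in the module's frame. Face 64 mm above the bench when up; 54 mm when fully in, 2 mm below the cover's underside, so that the cover then passes over it.
- jar: Small closed specimen jar with a red cap, 56 mm across, 75 mm tall, loose; origin at the centre of its underside. Bystander.
- tube_rack: Grey rack with eight capped tubes, 50 x 100 x 80 mm, loose; origin at the centre of its underside. Bystander.
- tip_box: Green pipette-tip box with a white lid, 82 x 82 x 64 mm, loose; origin at the centre of its underside. Bystander.
Not all that is in view belongs to the job. There is more than one size of the cover; the job needs the largest.

How it is judged:
On the way, in this order (a step that is already met when the one before it is completed fails the run):
1. the snap tab is pressed in while the cover is still on the filter bay (value of joint catch_tab above 0.0085 m and y of cover in the frame of module below -0.066 m), for 0.1 s.
2. the cover is pushed along its guides until the filter opening is uncovered (y of cover in the frame of module above 0.036 m), for 0.1 s.
At the end, for the whole second after the job is handed in: The tab is in (at least 8.5 mm of its 10 mm), and the cover lies still and flat on the rails over the ledge, between the guides, with its origin at least 36 mm to the +y side of the module's origin, so that the filter opening is clear to within 2 mm (value of joint catch_tab above 0.0085 m and y of cover in the frame of module between 0.036 and 0.076 m and z of cover in the frame of module between 0.053 and 0.059 m and angle between cover's own z axis and vertical below 0.06 rad and linear speed of cover below 0.01 m/s); the robot touches nothing.
It fails at once if the cover is lifted off its rails (more than 8 mm) (z of cover in the frame of module above 0.064 m).
It fails at once if the cover is tipped (angle between cover's own z axis and vertical above 0.15 rad).
It fails at once if the jar is displaced by more than 15 mm or tipped (distance of jar from where it was at the start of the episode above 0.015 m or angle between jar's own z axis and vertical above 0.3 rad).
It fails at once if the tube rack is displaced by more than 15 mm or tipped (distance of tube_rack from where it was at the start of the episode above 0.015 m or angle between tube_rack's own z axis and vertical above 0.3 rad).
It fails at once if the tip box is displaced by more than 15 mm or tipped (distance of tip_box from where it was at the start of the episode above 0.015 m or angle between tip_box's own z axis and vertical above 0.3 rad).
It also fails if it takes over 42 s, if anything falls off the work surface, if the arm or the gripper's body presses on something with over 40 N, if the wrist force passes 120 N, or if a joint passes its speed limit or range.

## Working session

There is one attempt and no reset: what is moved stays moved. The work goes in short steps, Python scripts to look and compute and a tool call to move; the robot and the scene stay as the last step left them, time stands still between calls to the robot, and variables do not carry over. Pictures are saved under pics/ and viewed, at most 12 in all, crops included, and the job is handed in when it is done.

Besides the shell and the picture viewer there is one more tool, called after "Call:" by a JSON object that holds its "op" and its "data", one argument or row to a line. jog_arm: Moves the arm, as the interface text tells. Its arguments: {"type":"object","properties":{"motion":{"type":"array"},"newtons":{"type":"number"}},"required":["motion"]}

```bash
mkdir -p pics; cat > h.py <<'E'
import numpy as np, cv2
from plant import r
def save(cam,fn,box=None,s=1):
    im=r.get_image(cam)
    if box: im=im[box[1]:box[3],box[0]:box[2]]
    im=cv2.resize(im,None,fx=s,fy=s,interpolation=cv2.INTER_CUBIC)
    cv2.imwrite('pics/'+fn,im[:,:,::-1]); 
def proj(cam,X):
    c=r.camera_info(cam);p=np.array(c['R'])@np.array(X)+np.array(c['t'])
    return np.round([c['fx']*p[0]/p[2]+c['cx'],c['fy']*p[1]/p[2]+c['cy']],0)
def back(cam,uv,z):
    c=r.camera_info(cam);R=np.array(c['R']);t=np.array(c['t']);o=-R.T@t
    d=R.T@np.array([(uv[0]-c['cx'])/c['fx'],(uv[1]-c['cy'])/c['fy'],1]);return o+d*(z-o[2])/d[2]
E
python3 - <<'E'
from h import *
save('scene','s.png');save('top','t.png')
for cam in ['top','scene']:
  for n in ['module','cover','rib','tab_top','catch_tab','jar','tube_rack','tip_box']:
    for d in r.search_frame(cam,n)[:4]: print(cam,n,round(d['score'],2),np.round(d['location'],3),proj(cam,d['location']))
print(r.read_state()['time_s'],r.read_state()['tcp_pos'],r.read_state()['ee_rot'])
E
```

```text
top module 0.79 [ 0.56  -0.029  0.052] [315. 207.]
top module 0.53 [ 0.558 -0.058  0.06 ] [327. 208.]
top cover 0.9 [ 0.39  -0.146  0.001] [361. 279.]
top cover 0.66 [ 0.479 -0.315  0.   ] [429. 245.]
top cover 0.61 [ 0.559 -0.141  0.06 ] [361. 208.]
top rib 0.75 [ 0.555 -0.137  0.063] [360. 210.]
top rib 0.64 [ 0.478 -0.315  0.005] [430. 245.]
top rib 0.59 [ 0.388 -0.143  0.005] [360. 280.]
top tab_top 0.82 [ 0.565 -0.056  0.061] [327. 205.]
top catch_tab 0.52 [ 0.558 -0.057  0.062] [327. 208.]
top jar 0.8 [ 0.704 -0.191  0.069] [383. 149.]
top tube_rack 0.8 [ 0.71  -0.068  0.039] [332. 148.]
top tip_box 0.94 [0.71  0.054 0.064] [283. 145.]
top tip_box 0.24 [ 0.565 -0.058  0.064] [327. 205.]
scene module 0.84 [ 0.599 -0.015  0.051] [323. 219.]
scene cover 0.88 [ 0.571 -0.128  0.064] [289. 191.]
scene cover 0.74 [ 0.381 -0.136  0.004] [332. 179.]
scene cover 0.62 [ 0.492 -0.31   0.007] [254. 175.]
scene rib 0.87 [ 0.492 -0.307  0.002] [255. 177.]
scene rib 0.69 [ 0.569 -0.133  0.063] [288. 190.]
scene rib 0.62 [ 0.38  -0.136  0.008] [332. 178.]
scene tab_top 0.84 [ 0.573 -0.052  0.061] [316. 203.]
scene tab_top 0.68 [ 0.566 -0.133  0.062] [288. 190.]
scene catch_tab 0.77 [ 0.571 -0.052  0.066] [317. 201.]
scene jar 0.6 [ 0.723 -0.181  0.047] [224. 220.]
scene jar 0.39 [ 0.573 -0.049  0.061] [317. 204.]
scene tube_rack 0.67 [ 0.732 -0.05   0.048] [269. 246.]
scene tip_box 0.74 [0.742 0.067 0.064] [316. 266.]
0.9 [0.26779935 0.56471807 0.20315095] [ 3.14156157e+00 -8.49773164e-06  2.69877037e+00]
```

View pics/s.png

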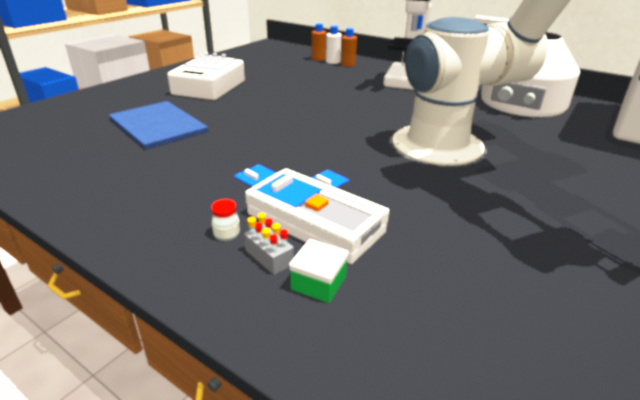

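View pics/t.png

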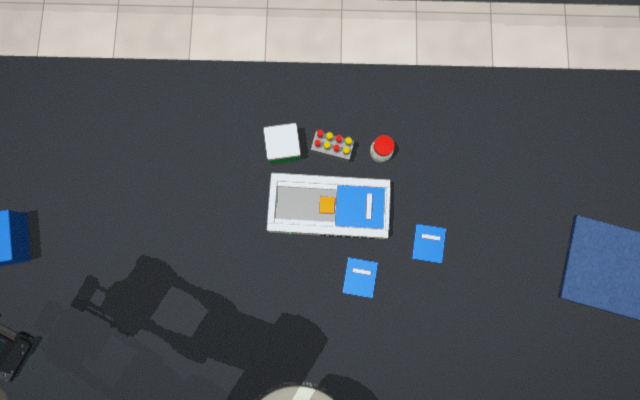

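Candidates for the cover in the top view: on the module (361,208), loose on the bench at (361,279) and (429,245), and a dark mat at (605,268). I choose the one on the module: it is the largest, and sits on the rails next to the orange tab at (327,205). Next a close crop to check it.

```bash
python3 - <<'E'
from h import *
save('top','c.png',(250,120,450,300),4)
im=r.get_image('top');hsv=cv2.cvtColor(im,cv2.COLOR_RGB2HSV)
def rects(mask,z,nm):
    n,l,s,c=cv2.connectedComponentsWithStats(mask)
    for i in range(1,n):
        if s[i,4]<120: continue
        p=np.argwhere(l==i)[:,::-1].astype(np.float32)
        P=np.array([back('top',q,z)[:2] for q in p]).astype(np.float32)
        if abs(P[:,1]).max()>.5: continue
        print(nm,cv2.minAreaRect(P),P.mean(0))
rects(cv2.inRange(hsv,(100,150,120),(115,255,255)),.062,'blue')
rects(cv2.inRange(hsv,(8,180,150),(22,255,255)),.064,'orange')
rects(cv2.inRange(hsv,(0,0,195),(180,40,255)),.062,'white')
E
```

```text
blue ((0.5632531642913818, -0.13560530543327332), (0.11388301849365234, 0.0963001400232315), 87.70392608642578) [ 0.56271803 -0.13364927]Traceback (most recent call last):
  File "<stdin>", line 12, in <module>
  File "<stdin>", line 9, in rects
  File "h.py", line 12, in back
    c=r.camera_info(cam);R=np.array(c['R']);t=np.array(c['t']);o=-R.T@t
ValueError: time passes only in moves, steps and waits
```

View pics/c.png

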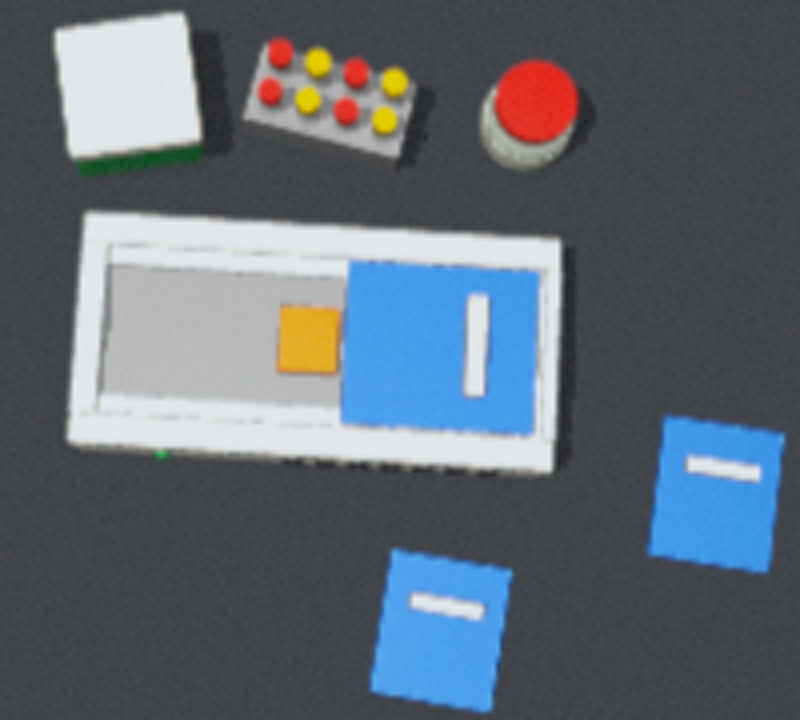

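The crop confirms it. The module's cover (crop 440,347, with rib at 477,345) is clearly larger than the two loose ones. The orange tab (310,340) stands at its +y edge. Module yaw is about -2.3°, the tab is at about (0.566, -0.056) and the rib at about (0.562, -0.156).

Call:
{"op": "jog_arm", "data": {
  "motion": [
    [[29.8,-62.1,-4],[0,0,23],0],
    [[29.8,-62.1,-4],[0,0,23],0],
    [[29.8,-62.1,-4],[0,0,23],0],
    [[29.8,-62.1,-4],[0,0,23],0],
    [[29.8,-62.1,-4],[0,0,23],0],
    [[29.8,-62.1,-4],[0,0,23],0],
    [[29.8,-62.1,-4],[0,0,23],0],
    [[29.8,-62.1,-4],[0,0,23],0],
    [[29.8,-62.1,-4],[0,0,23],0],
    [[29.8,-62.1,-4],[0,0,23],0],
    [[29.8,-62.1,-4],[0,0,23],0],
    [[29.8,-62.1,-4],[0,0,23],0]
  ]
}}

```text
time_s: 2.2
tcp_pos: [0.5253, 0.0276, 0.1688]
ee_rot: [3.142, 0.001, 3.1]
force: [0.5, 0.7, 0.2]
finger_gap: 0.0007
finger_force: 0.0
```

Call:
{"op": "jog_arm", "data": {
  "motion": [
    [[4,-8.3,-2],[0,0,0],0],
    [[4,-8.3,-2],[0,0,0],0],
    [[4,-8.3,-2],[0,0,0],0],
    [[4,-8.3,-2],[0,0,0],0],
    [[4,-8.3,-2],[0,0,0],0]
  ]
}}

```text
time_s: 2.7
tcp_pos: [0.5642, -0.0526, 0.1488]
ee_rot: [3.141, -0.0, 3.101]
force: [0.1, 0.4, 0.6]
finger_gap: 0.0003
finger_force: 0.0
```

```bash
python3 - <<'E'
from h import *
s=r.read_state();print(s['time_s'],s['tcp_pos'],s['ee_rot'],s['force'])
save('wrist','w.png')
for n in ['tab_top','rib','cover']:
  print(n,[(round(d['score'],2),np.round(d['location'],3)) for d in r.search_frame('wrist',n)[:2]])
c=r.camera_info('wrist');T=np.array(c['tool_from_camera'])
from scipy.spatial.transform import Rotation as Ro
W=np.eye(4);W[:3,:3]=Ro.from_euler('xyz',s['ee_rot']).as_matrix();W[:3,3]=s['tcp_pos']
C=np.linalg.inv(W@T)
for X in [[.566,-.056,.064],[*s['tcp_pos'][:2],.064],[.562,-.156,.079]]:
  p=C[:3,:3]@X+C[:3,3];print(c['fx']*p[0]/p[2]+c['cx'],c['fy']*p[1]/p[2]+c['cy'])
E
```

```text
2.7 [ 0.5642114  -0.05258282  0.14879045] [ 3.14136491e+00 -2.21486413e-04  3.10061020e+00] [0.11777472 0.3675911  0.58322464]
tab_top [(0.94, array([ 0.563, -0.056,  0.062])), (0.39, array([ 0.556, -0.139,  0.06 ]))]
rib [(0.58, array([ 0.483, -0.314,  0.004])), (0.57, array([ 0.554, -0.142,  0.06 ]))]
cover [(0.93, array([ 0.559, -0.14 ,  0.06 ])), (0.77, array([ 0.478, -0.31 ,  0.004]))]
313.3668746044878 202.25384152083257
316.9163735819447 200.29379803914446
201.06733823289113 207.35801394846396
```

View pics/w.png

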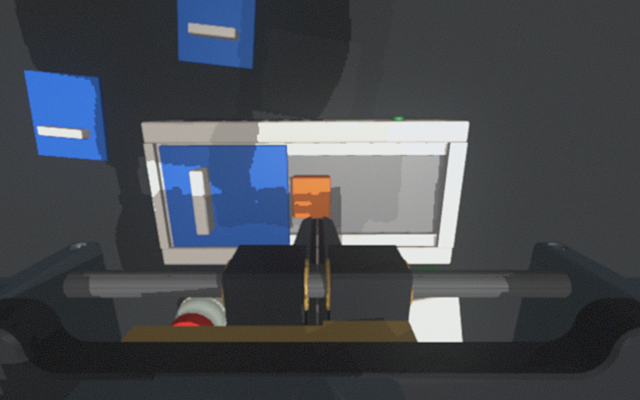

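The wrist picture shows the closed fingertips just behind the tab (311,197). The cover edge is at column 289 and the rib at (201,202). The tab estimate is (0.562, -0.057), so I press straight down.

Call:
{"op": "jog_arm", "data": {
  "motion": [
    [[-0.2,-0.1,-3],[0,0,0],0],
    [[-0.2,-0.1,-6],[0,0,0],0],
    [[-0.2,-0.1,-6.8],[0,0,0],0],
    [[-0.2,-0.1,-7.2],[0,0,0],0],
    [[-0.2,-0.1,-7.5],[0,0,0],0],
    [[-0.2,-0.1,-7.8],[0,0,0],0],
    [[-0.2,-0.1,-8.1],[0,0,0],0],
    [[-0.2,-0.1,-8.3],[0,0,0],0],
    [[-0.2,-0.1,-8.3],[0,0,0],0]
  ]
}}

```text
time_s: 3.8
tcp_pos: [0.5626, -0.0543, 0.0657]
ee_rot: [-3.142, -0.0, 3.1]
force: [0.6, -0.6, -0.2]
finger_gap: 0.0005
finger_force: 0.0
```

Call:
{"op": "jog_arm", "data": {
  "motion": [
    [[0,0,-0.2],[0,0,0],0],
    [[0,0,-0.4],[0,0,0],0],
    [[0,0,-0.4],[0,0,0],0]
  ]
}}

```text
time_s: 4.1
tcp_pos: [0.5624, -0.0543, 0.0614]
ee_rot: [3.142, -0.0, 3.1]
force: [0.3, 0.2, 0.9]
finger_gap: 0.0007
finger_force: 0.0
```

```bash
python3 - <<'E'
from h import *
a=cv2.resize(r.get_image('wrist')[110:290,130:490],None,fx=2,fy=2,interpolation=cv2.INTER_CUBIC)
b=cv2.resize(r.get_image('scene')[150:270,220:460],(720,360)[:2],interpolation=cv2.INTER_CUBIC)
b=cv2.resize(b[:, :],(720,240))if 0 else b[100:320]
cv2.imwrite('pics/w2.png',np.vstack([a,b])[:,:,::-1])
print(r.read_state()['force'])
E
```

```text
[-0.5111336   0.67797172  0.42039296]
```

View pics/w2.png

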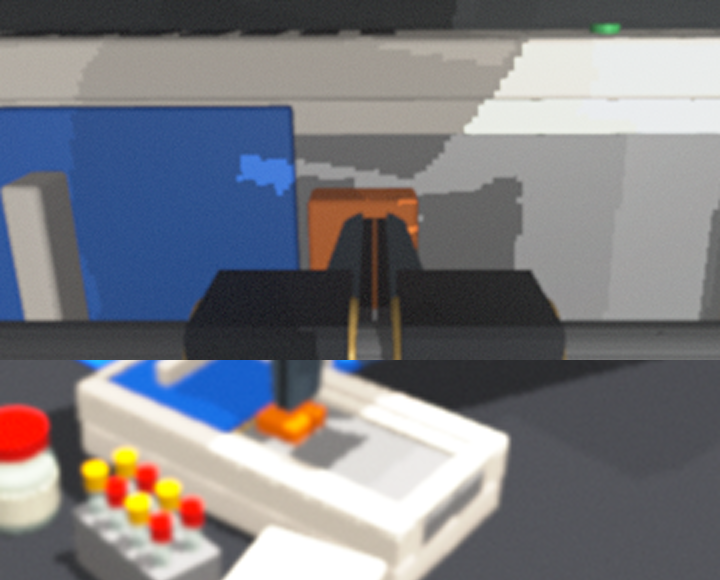

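```bash
python3 - <<'E'
from h import *
from scipy.spatial.transform import Rotation as Ro
s=r.read_state();c=r.camera_info('wrist');T=np.array(c['tool_from_camera'])
print(c['fx'],T.round(3).tolist(),s['tcp_pos'])
W=np.eye(4);W[:3,:3]=Ro.from_euler('xyz',s['ee_rot']).as_matrix();W[:3,3]=s['tcp_pos']
C=np.linalg.inv(W@T)
def pj(X):
  p=C[:3,:3]@X+C[:3,3];return np.round([c['fx']*p[0]/p[2]+c['cx'],c['fy']*p[1]/p[2]+c['cy']],1)
x,y,z=s['tcp_pos']
for dx in(-.016,0):
  for dz in(-.011,0,.01): print('tip',dx,dz,pj([x+dx,y,z+dz]))
for zz in(.05,.054,.059,.064):
  print(zz,[pj([.562-.02+a,-.056+b,zz]).tolist() for a,b in((0,-.018),(0,.018),(.02,0))])
for zz in(.062,.068): print('coveredge',pj([.53,-.0776,zz]))
E
```

```text
296.3952656105514 [[-0.0, -0.96, -0.28, 0.081], [1.0, -0.0, -0.0, 0.0], [0.0, -0.28, 0.96, -0.182], [0.0, 0.0, 0.0, 1.0]] [ 0.56256516 -0.0543182   0.06163603]
tip -0.016 -0.011 [316.  209.2]
tip -0.016 0 [315.9 214.6]
tip -0.016 0.01 [315.9 220.1]
tip 0 -0.011 [316.9 230.9]
tip 0 0 [316.9 237.3]
tip 0 0.01 [316.9 243.8]
0.05 [[286.9, 203.7], [339.6, 201.6], [314.5, 229.8]]
0.054 [[286.4, 205.5], [340.0, 203.4], [314.5, 232.1]]
0.059 [[285.6, 207.9], [340.6, 205.7], [314.4, 235.0]]
0.064 [[284.8, 210.3], [341.2, 208.1], [314.3, 238.1]]
coveredge [278.1 191.6]
coveredge [276.9 194.2]
```

The tab still stands: its side face shows at crop rows 190–203, and there is no contact force. So the tips are higher than assumed, and I keep lowering while watching the force.

Call:
{"op": "jog_arm", "data": {
  "motion": [
    [[0,0,-0.2],[0,0,0],0],
    [[0,0,-0.4],[0,0,0],0],
    [[0,0,-0.4],[0,0,0],0]
  ]
}}

```text
time_s: 4.5
tcp_pos: [0.5624, -0.0543, 0.0573]
ee_rot: [3.141, -0.0, 3.1]
force: [0.0, -0.3, 1.7]
finger_gap: 0.0006
finger_force: 0.0
```

Call:
{"op": "jog_arm", "data": {
  "motion": [
    [[0,0,-0.2],[0,0,0],0],
    [[0,0,-0.3],[0,0,0],0],
    [[0,0,-0.3],[0,0,0],0]
  ]
}}

```text
time_s: 4.8
tcp_pos: [0.5625, -0.0543, 0.0545]
ee_rot: [3.142, -0.0, 3.1]
force: [-0.7, -0.1, 0.1]
finger_gap: 0.0004
finger_force: 0.0
```

```bash
python3 - <<'E'
from h import *
a=cv2.resize(r.get_image('wrist')[160:280,230:430],None,fx=4,fy=4,interpolation=cv2.INTER_CUBIC)
cv2.imwrite('pics/w3.png',a[:,:,::-1])
s=r.read_state();print(s['force'],s['tcp_pos'],s['effort'])
E
```

```text
[-0.8104309  -0.00115956 -0.36318863] [ 0.56253279 -0.05432677  0.05457754] [-6.03233479e-03 -8.41481137e+01 -2.53961778e+01 -3.77597054e-02
  3.48498439e-02 -1.15548382e-06]
```

View pics/w3.png

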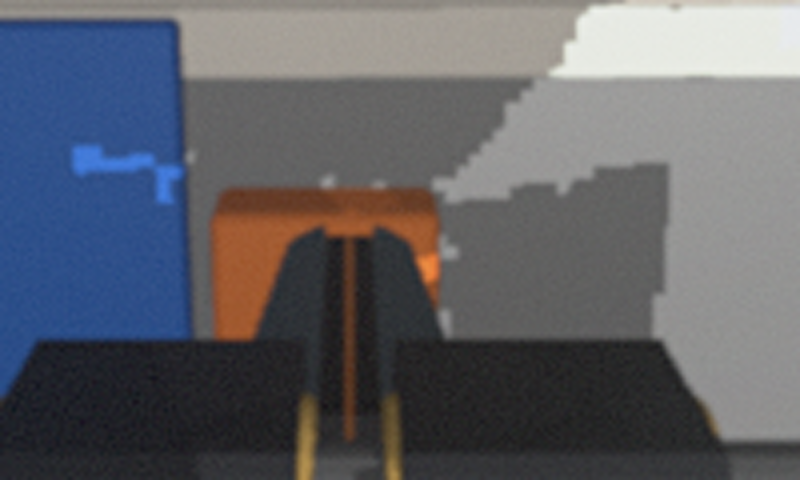

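Still standing, with the tips clear above it; continuing in small steps.

Call:
{"op": "jog_arm", "data": {
  "motion": [
    [[0,0,-0.1],[0,0,0],0],
    [[0,0,-0.2],[0,0,0],0],
    [[0,0,-0.3],[0,0,0],0]
  ]
}}

```text
time_s: 5.15
tcp_pos: [0.5626, -0.0543, 0.0517]
ee_rot: [-3.142, 0.0, 3.1]
force: [-1.0, 0.2, 3.9]
finger_gap: 0.0003
finger_force: 1.9
```

Call:
{"op": "jog_arm", "data": {
  "motion": [
    [[0,0,-0.2],[0,0,0],0],
    [[0,0,-0.4],[0,0,0],0],
    [[0,0,-0.6],[0,0,0],0]
  ]
}}

```text
time_s: 5.45
tcp_pos: [0.5627, -0.0543, 0.0455]
ee_rot: [-3.142, 0.0, 3.1]
force: [0.2, 0.5, 3.5]
finger_gap: 0.0005
finger_force: 1.9
```

```bash
python3 - <<'E'
from h import *
a=cv2.resize(r.get_image('wrist')[140:260,230:430],None,fx=4,fy=4,interpolation=cv2.INTER_CUBIC)
b=cv2.resize(r.get_image('scene')[160:250,250:400],(800,480)[:2],interpolation=cv2.INTER_CUBIC)[:120+0] if 0 else None
cv2.imwrite('pics/w4.png',a[:,:,::-1])
s=r.read_state();print(s['force'],s['tcp_pos'])
E
```

```text
[1.6110647  0.15762896 0.58712219] [ 0.56263915 -0.05432608  0.04524905]
```

View pics/w4.png

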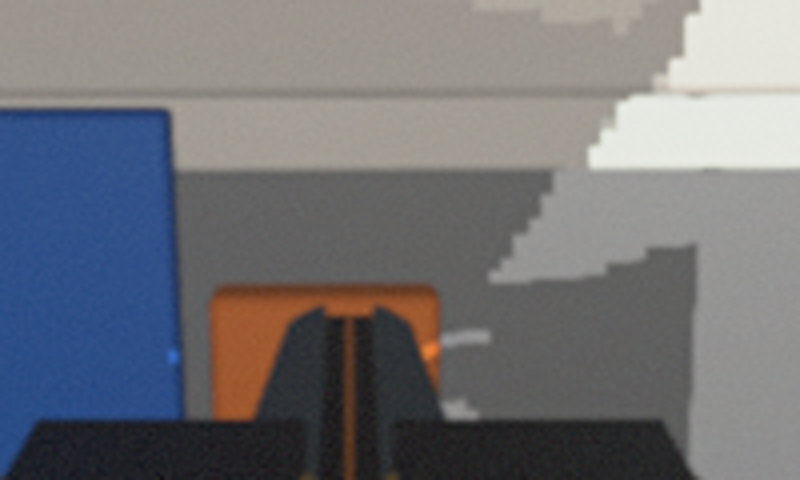

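The tab is moving down with about 4 N; its side face has almost vanished at row 290. Contact was at TCP z ≈ 0.0525, so effective tip height ≈ TCP z + 0.0115. I finish the press until the force rises.

Call:
{"op": "jog_arm", "data": {
  "motion": [
    [[0,0,-0.2],[0,0,0],0],
    [[0,0,-0.3],[0,0,0],0],
    [[0,0,-0.4],[0,0,0],0],
    [[0,0,-0.4],[0,0,0],0]
  ]
}}

```text
time_s: 5.9
tcp_pos: [0.5628, -0.0544, 0.0432]
ee_rot: [-3.141, 0.001, 3.1]
force: [-9.7, 1.3, 36.3]
finger_gap: 0.0001
finger_force: 18.1
```

Call:
{"op": "jog_arm", "data": {
  "motion": [
    [[0,0,3],[0,0,0],0],
    [[0,0,6.5],[0,0,0],0],
    [[-0.2,-5,6.5],[0,0,0],0],
    [[-0.4,-10,6.5],[0,0,0],0],
    [[-0.4,-13.1,6.5],[0,0,0],0],
    [[-0.4,-13.1,6.5],[0,0,0],0]
  ]
}}

```text
time_s: 6.5
tcp_pos: [0.5586, -0.1892, 0.1065]
ee_rot: [-3.141, 0.001, 3.097]
force: [0.4, 0.4, 0.7]
finger_gap: 0.0003
finger_force: 0.0
```

```bash
python3 - <<'E'
from h import *
save('wrist','w5.png')
s=r.read_state();print(s['force'],s['tcp_pos'])
E
```

```text
[ 0.45351365  0.93234299 -0.22574334] [ 0.5583308  -0.1870287   0.10630568]
```

View pics/w5.png

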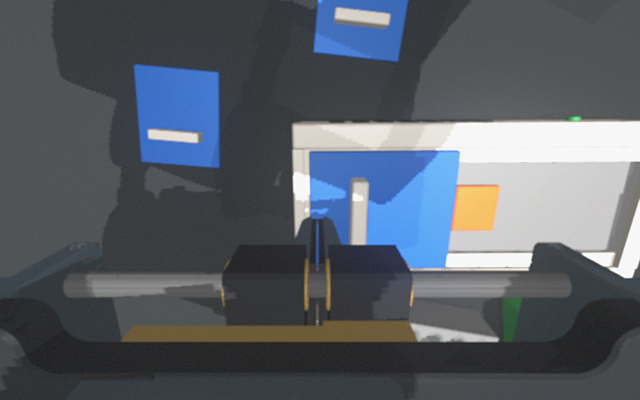

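Finger tip at (318,220), the rib at (352–368, 178–) to its +y side with a clear gap, the cover's rear edge at 310, and the tab (475,207) flat. Descending behind the rib.

Call:
{"op": "jog_arm", "data": {
  "motion": [
    [[0,0,-2.5],[0,0,0],0],
    [[0,0,-4],[0,0,0],0],
    [[0,0,-4.6],[0,0,0],0],
    [[0,0,-4.9],[0,0,0],0],
    [[0,0,-4.9],[0,0,0],0]
  ]
}}

```text
time_s: 7.05
tcp_pos: [0.5587, -0.1848, 0.0578]
ee_rot: [3.142, -0.0, 3.101]
force: [-0.1, -0.3, -0.1]
finger_gap: 0.0004
finger_force: 0.0
```

Now push, 1 cm per row.

Call:
{"op": "jog_arm", "data": {
  "motion": [
    [[0.04,0.8,0],[0,0,0],0],
    [[0.08,1.6,0],[0,0,0],0],
    [[0.1,2.4,0],[0,0,0],0],
    [[0.13,3.2,0],[0,0,0],0],
    [[0.16,4.0,0],[0,0,0],0],
    [[0.16,4.0,0],[0,0,0],0]
  ]
}}

```text
time_s: 7.65
tcp_pos: [0.56, -0.144, 0.0577]
ee_rot: [3.141, -0.0, 3.101]
force: [-0.1, -0.4, -0.4]
finger_gap: 0.0005
finger_force: 0.0
```

```bash
python3 - <<'E'
from h import *
save('wrist','w6.png')
s=r.read_state();print(s['force'],s['tcp_pos'])
E
```

```text
[-0.24847906 -0.10984192  0.20548782] [ 0.5600434  -0.14449823  0.05758634]
```

View pics/w6.png

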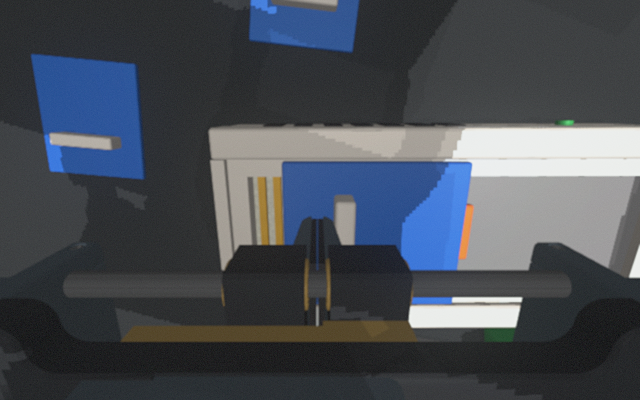

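The cover (283–470) slides over the tab (466,232) and the pleats appear at 265. About 9.5 cm remain.

Call:
{"op": "jog_arm", "data": {
  "motion": [
    [[0.03,0.8,0],[0,0,0],0],
    [[0.07,1.6,0],[0,0,0],0],
    [[0.1,2.4,0],[0,0,0],0],
    [[0.13,3.2,0],[0,0,0],0],
    [[0.16,4.0,0],[0,0,0],0],
    [[0.2,4.8,0],[0,0,0],0],
    [[0.23,5.6,0],[0,0,0],0],
    [[0.26,6.4,0],[0,0,0],0],
    [[0.3,7.2,0],[0,0,0],0],
    [[0.33,8,0],[0,0,0],0],
    [[0.36,8.8,0],[0,0,0],0],
    [[0.4,9.5,0],[0,0,0],0]
  ]
}}

```text
time_s: 8.9
tcp_pos: [0.5642, -0.0496, 0.0577]
ee_rot: [-3.142, 0.0, 3.1]
force: [0.1, -0.5, -0.3]
finger_gap: 0.0005
finger_force: 0.3
```

```bash
python3 - <<'E'
from h import *
save('wrist','w7.png')
s=r.read_state();print(s['force'],s['tcp_pos'])
for n in ['cover','rib','module']:
  for cam in ['scene']: print(cam,n,[(round(d['score'],2),np.round(d['location'],3)) for d in r.search_frame(cam,n)[:3]])
E
```

```text
[-0.41240809  0.45216051  0.87383034] [ 0.56416628 -0.04880202  0.05767113]
scene cover [(0.83, array([ 0.576, -0.134,  0.066])), (0.69, array([ 0.492, -0.31 ,  0.01 ])), (0.56, array([ 0.387, -0.125,  0.002]))]
scene rib [(0.71, array([ 0.493, -0.307,  0.003])), (0.68, array([ 0.573, -0.138,  0.062])), (0.65, array([ 0.388, -0.12 ,  0.005]))]
scene module [(0.97, array([ 0.608, -0.011,  0.051]))]
```

View pics/w7.png

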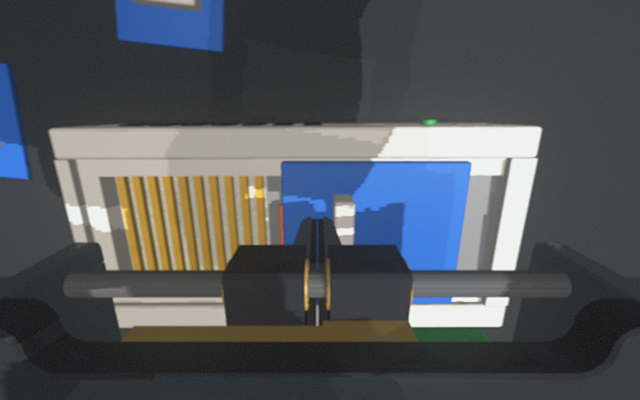

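The opening (118–267) is fully clear. The cover (282–470) sits about 15–20 mm from the end wall (505), so it is at about y = +50 mm. Back off, then lift.

Call:
{"op": "jog_arm", "data": {
  "motion": [
    [[0,-0.5,0],[0,0,0],0],
    [[0,-1,0],[0,0,0],0],
    [[0,-1,3],[0,0,0],0],
    [[0,-1,7],[0,0,0],0],
    [[0,-1,11],[0,0,0],0],
    [[-6,-1,13],[0,0,0],0],
    [[-11,-1,13],[0,0,0],0],
    [[-15,-1,13],[0,0,0],0],
    [[-15,-1,13],[0,0,0],0]
  ]
}}

```text
time_s: 10.0
tcp_pos: [0.4078, -0.0598, 0.1874]
ee_rot: [3.141, -0.004, 3.099]
force: [0.1, -0.2, 0.5]
finger_gap: 0.0007
finger_force: 0.0
```

```bash
python3 - <<'E'
from h import *
im=r.get_image('scene')[150:290,200:420]
cv2.imwrite('pics/f.png',cv2.resize(im,None,fx=3.4,fy=3.4,interpolation=cv2.INTER_CUBIC)[:,:,::-1])
for n in ['cover','module','catch_tab']:
  print(n,[(round(d['score'],2),np.round(d['location'],3)) for d in r.search_frame('scene',n)[:3]])
print(r.read_state()['force'])
E
```

```text
cover [(0.91, array([ 0.493, -0.307,  0.009])), (0.78, array([ 0.573, -0.01 ,  0.064])), (0.71, array([ 0.379, -0.136,  0.003]))]
module [(0.67, array([ 0.605, -0.063,  0.049]))]
catch_tab []
[-0.23051431 -0.43818851  0.33050591]
```

View pics/f.png

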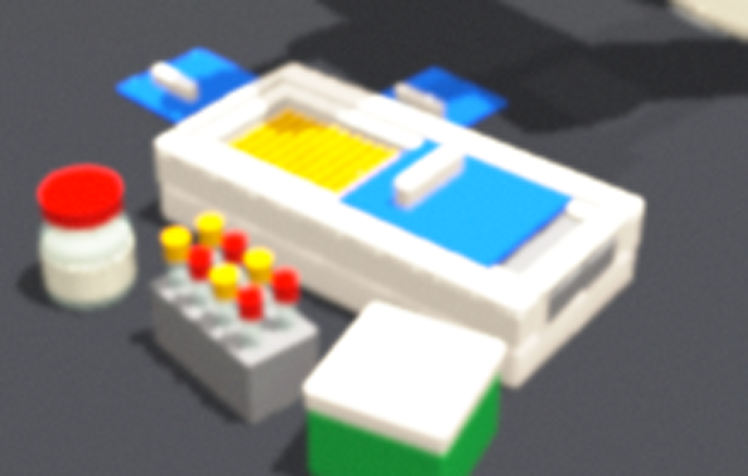

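The cover lies flat over the ledge (460,205), the pleats are fully uncovered (315,150), and the bystanders haven't moved. The network puts the cover at y = -0.010 in world, which is about +50 mm in the module frame.

```bash
python3 -c "
from plant import r
print(r.finish_job())"
```

```text
the job is handed in; nothing more can be done
None
```

The tab was pressed to its stop and the cover pushed to about y = +50 mm, so the filter opening is fully clear; the jar, rack and tip box look unmoved, and the job was handed in at about 10 s without a verdict being returned.

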